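# Find the worn pivot by rocking and cap it

## Task

One of the three pivot units on the bench has a worn, loose bearing. Rock their arms by the upright pins, first counter-clockwise and then clockwise (seen from above), pushing each way only until you feel firm resistance (about 4 N, never more than 10 N), until you have found the one whose arm has free play; leave that arm at the clockwise end of its play and set the red reject cap fully down over that unit's post and let go. Do not disturb the bottles and the canister.

Things in the scene. Friction and masses are not known exactly. Their poses are not given: they have to be found in the camera images.
- collar_a (a point): Top centre of unit_a's dark collar, 49 mm above the table, 34 mm in diameter. The unit, one of three that look alike, is fixed to the table; 72 mm square flange, grey housing below. The collar twists on a spring when its arm is forced. Sound unit: the arm resists at once, 3 N per mm at the pin, and springs back. Worn: it moves freely 6 mm at the pin each way, staying where left, then meets that spring.
- post_a (a point): Middle of the top of unit_a's fixed upright steel post, 85 mm above the table; the post is 18 mm in diameter, rises from the collar and has a chamfered top. Axes as the unit's: z up, the arm along -x; pushing the pin to -y turns the arm counter-clockwise seen from above, +y clockwise.
- pin_a (a point): Top centre, 84 mm above the table, of the upright black rubber pin with a blue band at the end of unit_a's arm: 12 mm in diameter, 36 mm tall, 55 mm from the post's axis, about which the arm turns. Starts within 2 mm of the middle. The arm below it lies 40 to 48 mm above the table, 14 mm wide (18 mm under the pin).
- collar_b (a point): Top centre of unit_b's dark collar, 49 mm above the table, 34 mm in diameter. The unit, one of three that look alike, is fixed to the table; 72 mm square flange, grey housing below. The collar twists on a spring when its arm is forced. Sound unit: the arm resists at once, 3 N per mm at the pin, and springs back. Worn: it moves freely 6 mm at the pin each way, staying where left, then meets that spring.
- post_b (a point): Middle of the top of unit_b's fixed upright steel post, 85 mm above the table; the post is 18 mm in diameter, rises from the collar and has a chamfered top. Axes as the unit's: z up, the arm along -x; pushing the pin to -y turns the arm counter-clockwise seen from above, +y clockwise.
- pin_b (a point): Top centre, 84 mm above the table, of the upright black rubber pin with a blue band at the end of unit_b's arm: 12 mm in diameter, 36 mm tall, 55 mm from the post's axis, about which the arm turns. Starts within 2 mm of the middle. The arm below it lies 40 to 48 mm above the table, 14 mm wide (18 mm under the pin).
- collar_c (a point): Top centre of unit_c's dark collar, 49 mm above the table, 34 mm in diameter. The unit, one of three that look alike, is fixed to the table; 72 mm square flange, grey housing below. The collar twists on a spring when its arm is forced. Sound unit: the arm resists at once, 3 N per mm at the pin, and springs back. Worn: it moves freely 6 mm at the pin each way, staying where left, then meets that spring.
- post_c (a point): Middle of the top of unit_c's fixed upright steel post, 85 mm above the table; the post is 18 mm in diameter, rises from the collar and has a chamfered top. Axes as the unit's: z up, the arm along -x; pushing the pin to -y turns the arm counter-clockwise seen from above, +y clockwise.
- pin_c (a point): Top centre, 84 mm above the table, of the upright black rubber pin with a blue band at the end of unit_c's arm: 12 mm in diameter, 36 mm tall, 55 mm from the post's axis, about which the arm turns. Starts within 2 mm of the middle. The arm below it lies 40 to 48 mm above the table, 14 mm wide (18 mm under the pin).
- cap_center (a point): Middle of the loose red cap (60 g or so), 58 mm tall, standing open end down on the table; z up. Skirt: 38 mm in diameter, its top 5 mm above this point; hole: 26 mm in diameter, 30 mm deep. Knob on top: 22 mm in diameter, 5 to 29 mm above this point, narrower below 12. Seated on a post its inside roof rests on the post's top: this point is then 1 mm below that top.
- fixer: Bystander: white bottle with a red cap, 52 mm in diameter, 108 mm tall; origin at the centre of its underside.
- canister: Bystander: clear canister with a black foot, 40 mm in diameter, 59 mm tall; origin at the centre of its underside.
- stain: Bystander: brown dropper bottle, 38 mm in diameter, 116 mm tall; origin at the centre of its underside.

How it is judged:
On the way, in this order (a step that is already met when the one before it is completed fails the run):
1. the worn unit's arm is rocked counter-clockwise through its play (its pin over 4.5 mm from the middle; a sound arm cannot get there unforced) ((y of pin_a in the frame of post_a below -0.0045 m or y of pin_b in the frame of post_b below -0.0045 m or y of pin_c in the frame of post_c below -0.0045 m)), for 0.02 s.
2. then it is rocked clockwise through its play (pin over 4.5 mm to the other side) ((y of pin_a in the frame of post_a above 0.0045 m or y of pin_b in the frame of post_b above 0.0045 m or y of pin_c in the frame of post_c above 0.0045 m)), for 0.02 s.
At the end, for the whole second after the job is handed in: the red cap sits fully down and at rest on the post of the worn unit, whose arm rests clockwise of its middle (pin over 3 mm off; sound arms spring back): the cap's middle within 8 mm of the post's axis and 7 mm below to 4 mm above the post's top, tilted less than 0.2 rad (((horizontal distance between cap_center and post_a below 0.008 m and z of cap_center in the frame of post_a between -0.007 and 0.004 m and y of pin_a in the frame of post_a above 0.003 m) or (horizontal distance between cap_center and post_b below 0.008 m and z of cap_center in the frame of post_b between -0.007 and 0.004 m and y of pin_b in the frame of post_b above 0.003 m) or (horizontal distance between cap_center and post_c below 0.008 m and z of cap_center in the frame of post_c between -0.007 and 0.004 m and y of pin_c in the frame of post_c above 0.003 m)) and angle between cap_center's own z axis and vertical below 0.2 rad and linear speed of cap below 0.02 m/s); the robot touches nothing.
It fails at once if an arm is forced: a collar is twisted by more than 0.075 rad (over 12 N at the pin) (angle between the x axis of collar_a and the x axis of post_a, either way round above 0.075 rad or angle between the x axis of collar_b and the x axis of post_b, either way round above 0.075 rad or angle between the x axis of collar_c and the x axis of post_c, either way round above 0.075 rad).
It fails at once if a bottle or the canister is moved more than 15 mm (distance of any of fixer, canister, stain from where it was at the start of the episode above 0.015 m).
It also fails if it takes over 64 s, if anything falls off the work surface, if the arm or the gripper's body presses on something with over 40 N, if the wrist force passes 120 N, or if a joint passes its speed limit or range.

## Robot

A 6-joint arm with a two-finger parallel gripper is mounted at the origin on a cart in front of the work surface, level with it; the furniture and walls round the work are solid. World frame = base frame: x ahead of the robot, y to its left, z up, the work surface at z = 0. Lengths are in m, angles in rad, forces in N, time in s.
With the tool pointing down it reaches from about 0.375 to 0.75 m from the base axis. Payload 9 kg.
Tool frame: the origin (TCP) lies at the very end of the fingers, on their centre line; the grasp point (between the pads) lies 19 mm behind it; z points along the fingers, y is the line along which they close (so a half turn about z gives the same grasp; the last joint's range is limited). The gripper opens to 85 mm and grips with 20 to 120 N. Pads are 22 mm wide; open, the fingers measure 114 mm over their backs; the gripper's body (76 mm by 85 mm) begins 54 mm behind the grasp point. The pads swing forward as they close: fully open they stand 13 mm farther back than shut.
Start: joints at [1.035, 0.104, 0.097, 1.564, 0, 1.353], TCP at [0.187, 0.57, 0.231] pointing down, gripper open.
Joint ranges: [-2.99, 2.99], [-0.84, 1.86], [-1.1, 1.16], [-1.84, 2.11], [-1.51, 1.56], [-3.14, 3.14]. Speed limits (rad/s): [2.22, 2.22, 2.57, 3.14, 3.14, 3.14].

## Interface

Orientations are given as a 3x3 rotation matrix whose columns are the frame's x, y, z axes.
In Python, from plant import manip gives the robot as it stands.
- The arm moves only by the shell command python3 -m crank 'ROWS' [OPENING]. ROWS is JSON, a list of rows, each an object with "slide": the shift along the tool's x, y, z in cm, a list of three; "spin": the turn about the tool's z in rad. In form: [{"slide": [tx, ty, tz], "spin": spin}, ...]. A call has 1 to 5 rows; each row shifts and turns the commanded pose from where the row before left it, along the tool's axes as they then stand; what a row does not reach is not made up. A row lasts 1/10 s, in which the tool goes at most 50 mm and 8.59 degrees, less where a joint would pass 70% of its speed; a pose out of reach is approached as far as the arm can. A call with a gripper value outside its range is refused whole. OPENING is the opening in per cent of the stroke, from 0 (shut) to 100 (fully open), set as the call begins (- or left out, the last holds). The fingers move at their own pace and stop on an object; the grip force is fixed at half the most. Time passes only in rows, so rows that do not move let the fingers close. It gives the time, the measured TCP pose, the force, the opening and the grip force at its end, in the units of the state.
- manip.state(): the state, without advancing time (a new reading comes with each control period).
- manip.capture(name): name is "scene" or "top" or "wrist"; returns (picture, depth): 480x640x3 uint8, red, green, blue; 480x640 float32, m along the optical axis (not along the pixel's ray), 0 where there is no reading.
- manip.camera_info(name): a dict with "K" (3x3 intrinsics, pixels), "R" (3x3) and "t" (3): a world point X has camera coordinates R X + t. Camera axes: x right, y down, z forward; pixel columns grow to the right and rows downward; lengths in m; the calibration is good to about 2 mm. A picture is of the moment at which its call begins: read the wrist's pose just before it. camera_info takes no time and is no camera call; for the wrist camera it gives the pose at the moment of the call.
- manip.close_job(): hands the job in; it is judged then, once.
The state is a dict: "t": time; "joints": joint angles; "dq": joint speeds; "joint_efforts": joint torques, N m; "ee_pos": TCP position; "orientation": TCP orientation; "contact_force": force on the tool from outside, world axes, zero at the start; "ft_torque": the same for the moment, N m; "gripper_width": finger opening in m; "grasp_force": force on a finger pad.
Only numpy, scipy, OpenCV 4.12 (cv2) and the standard library are available. Lean on these libraries where they do the work, as an engineer would, in place of code of your own. Each camera call takes 0.05 s, during which the arm holds its last target. There are 200 camera calls.

## Working session

There is one attempt and no reset: what is moved stays moved. The work goes in short steps, Python scripts to look and compute and a shell command to move; the robot and the scene stay as the last step left them, time stands still between calls to the robot, and variables do not carry over. Pictures are saved under pics/ and viewed, at most 11 in all, crops included, and the job is handed in when it is done.

```bash
mkdir -p pics; ls; python3 - <<'E'
from plant import manip
import cv2,numpy as np
s=manip.state();print(s['t'],s['ee_pos'],np.round(s['orientation'],3).tolist(),s['gripper_width'])
for n in('top','scene'):
    p,d=manip.capture(n);cv2.imwrite(f'pics/{n}0.png',p[:,:,::-1]);np.save(f'pics/{n}0.npy',d)
    c=manip.camera_info(n);print(n,np.round(c['K'],1).tolist(),(-np.array(c['R']).T@c['t']).round(3))
E
```

```text
pics
0.0 [0.18729277 0.56966295 0.23051327] [[-0.95, 0.312, -0.001], [0.312, 0.95, -0.001], [0.0, -0.001, -1.0]] 0.08553211392951177
top [[538.1, 0.0, 318.3], [0.0, 538.1, 243.1], [0.0, 0.0, 1.0]] [0.497 0.008 1.202]
scene [[580.7, 0.0, 323.3], [0.0, 580.7, 240.5], [0.0, 0.0, 1.0]] [ 0.15  -0.747  0.801]
```

View pics/top0.png

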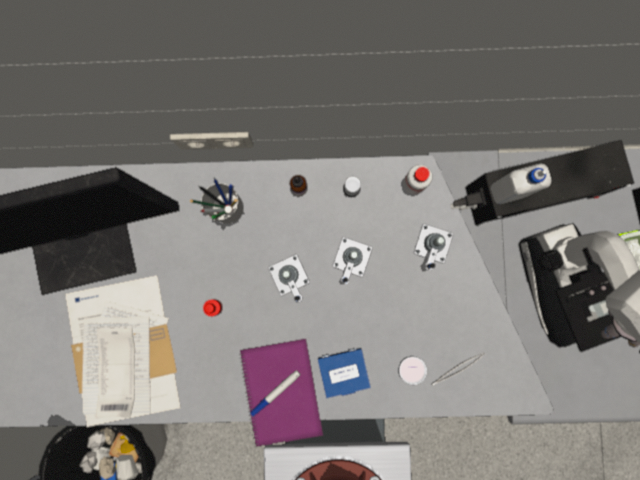

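View pics/scene0.png

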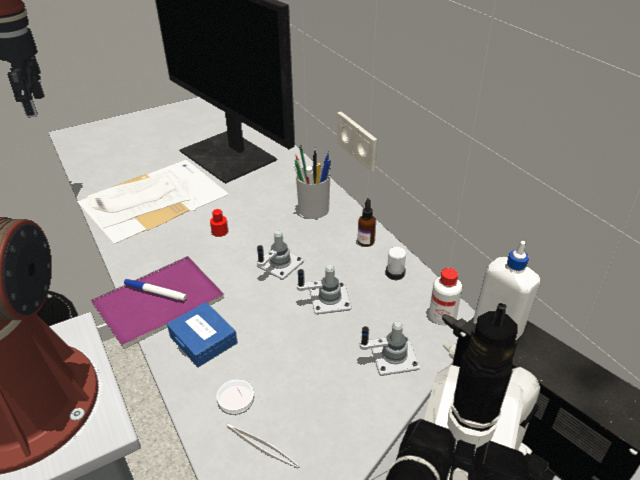

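The top view shows three units with posts near (290,275), (353,257) and (433,242), and pins near (297,297), (346,281) and (430,266). The cap is at (212,308) and the bystanders are along row ~182. The scene view agrees, with the pins on the robot side.

```bash
cat > h.py <<'E'
import numpy as np,cv2
from plant import manip
def pts(c,d):
    K,R,t=[np.array(c[k]) for k in'KRt']
    v,u=np.mgrid[:480,:640];P=np.stack([(u-K[0,2])/K[0,0]*d,(v-K[1,2])/K[1,1]*d,d],-1)
    W=(P-t.reshape(3))@R; W[d==0]=np.nan; return W
def proj(c,X):
    K,R,t=[np.array(c[k]) for k in'KRt']; p=K@(R@np.array(X)+t.reshape(3));return p[:2]/p[2]
def ray(c,u,v,z):
    K,R,t=[np.array(c[k]) for k in'KRt']; o=-R.T@t.reshape(3);d=R.T@np.linalg.inv(K)@[u,v,1];return o+d*(z-o[2])/d[2]
E
python3 - <<'E'
from h import *
c=manip.camera_info('top');d=np.load('pics/top0.npy');W=pts(c,d);p=cv2.imread('pics/top0.png')
for n,(u,v) in dict(cap=(212,308),L=(290,275),M=(353,257),R=(433,242),pL=(297,297),pM=(346,281),pR=(430,266),b1=(298,184),can=(352,186),b2=(420,178)).items():
    r=14 if n[0]!='p' else 8
    w=W[v-r:v+r+1,u-r:u+r+1].reshape(-1,3);zm=np.nanmax(w[:,2]);s=w[w[:,2]>zm-.007]
    print(n,s.mean(0).round(4),len(s),zm.round(4),'px',proj(c,s.mean(0)).round(1))
cw=manip.camera_info('wrist');s=manip.state();o=np.array(s['orientation'])
R,t=np.array(cw['R']),np.array(cw['t']).reshape(3)
print('wristcam in tool',(o.T@(-R.T@t-s['ee_pos'])).round(3),(R@o).round(3).tolist(),np.array(cw['K'])[0])
i=cv2.resize(p[160:330,190:460],None,fx=2.9,fy=2.9,interpolation=cv2.INTER_CUBIC);cv2.imwrite('pics/topc.png',i)
E
```

```text
cap [0.4562 0.2623 0.0575] 53 0.062 px [208.8 308.4]
L [0.5237 0.0952 0.0833] 37 0.0873 px [285.9 274.2]
M [ 0.5601 -0.0467  0.0828] 44 0.0872 px [353.6 254.9]
R [ 0.5852 -0.2276  0.0839] 33 0.0884 px [440.5 240.6]
pL [0.4733 0.0732 0.0824] 24 0.086 px [297.  298.3]
pM [ 0.5089 -0.0281  0.0826] 21 0.0874 px [345.4 279.9]
pR [ 0.5341 -0.2084  0.0823] 27 0.0856 px [432.1 265.4]
b1 [0.7192 0.0667 0.1164] 5 0.1197 px [296.6 177.8]
can [ 0.7131 -0.0506  0.0581] 147 0.0627 px [352.7 184.5]
b2 [ 0.7221 -0.192   0.1073] 134 0.1115 px [422.5 173.7]
wristcam in tool [ 0.066  0.001 -0.144] [[0.0, 1.0, -0.0], [-0.966, 0.0, -0.259], [-0.259, 0.0, 0.966]] [332.52704223   0.         318.27382638]
```

View pics/topc.png

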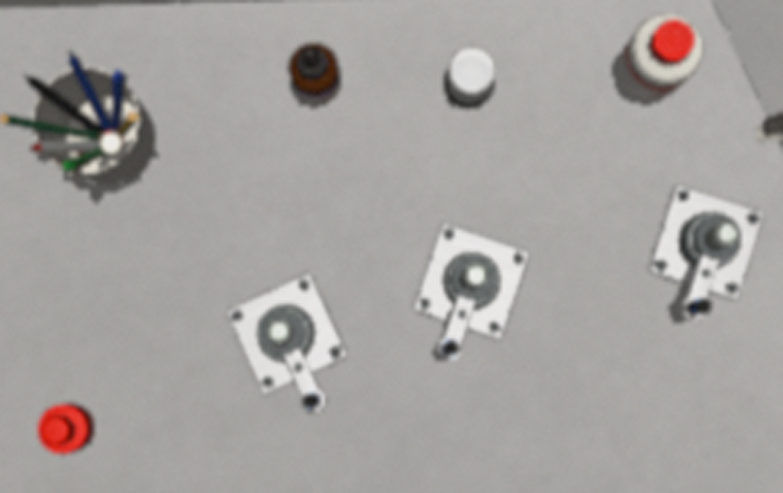

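The crop confirms it: the arms point to the robot side and the cap is at the lower left. Next I go over the left unit's pin.

```bash
cat > g.py <<'E'
# usage: g.py x y z thetadeg : remaining slide in current tool axes (cm) and spin
import sys
from h import *
x,y,z,th=map(float,sys.argv[1:5]);s=manip.state();o=np.array(s['orientation']);e=np.array([x,y,z])-s['ee_pos']
a=np.arctan2(o[1,0],o[0,0]);sp=-((np.radians(th)-a+np.pi)%(2*np.pi)-np.pi)
c,n=np.cos(np.radians(th)),np.sin(np.radians(th));F=np.array([[c,n,0],[n,-c,0],[0,0,-1]]).T
print('t',round(s['t'],2),'pos',np.round(s['ee_pos'],4),'slide cm now',(o.T@e*100).round(2),'after spin',(F.T@e*100).round(2),'spin',round(sp,4),'F',np.round(s['contact_force'],1),'w',round(s['gripper_width'],4))
E
python3 -m crank '[{"slide":[-3.56,-3.19,0],"spin":0},{"slide":[-3.56,-3.19,0],"spin":0},{"slide":[-3.56,-3.19,0],"spin":0},{"slide":[-3.56,-3.19,0],"spin":0},{"slide":[-3.56,-3.19,0],"spin":0}]' 30
python3 -m crank '[{"slide":[-3.56,-3.19,0],"spin":0},{"slide":[-3.56,-3.19,0],"spin":0},{"slide":[-3.56,-3.19,0],"spin":0},{"slide":[-3.56,-3.19,0],"spin":0},{"slide":[-3.56,-3.19,0],"spin":0}]'
python3 -m crank '[{"slide":[0,0,0],"spin":-0.146},{"slide":[0,0,0],"spin":-0.146},{"slide":[0,0,0],"spin":-0.146},{"slide":[0,0,0],"spin":-0.146},{"slide":[0,0,0],"spin":-0.146}]'
python3 g.py .4733 .0732 .2 203.7
```

```text
t: 0.6
ee_pos: [0.3071, 0.3612, 0.231]
orientation: [[-0.95, 0.312, -0.0], [0.312, 0.95, -0.0], [0.0, -0.0, -1.0]]
contact_force: [0.8, 0.7, -0.2]
gripper_width: 0.0253
grasp_force: 0.0
t: 1.1
ee_pos: [0.4265, 0.1538, 0.2312]
orientation: [[-0.95, 0.313, 0.0], [0.313, 0.95, 0.0], [-0.0, 0.0, -1.0]]
contact_force: [0.4, 0.1, 0.1]
gripper_width: 0.0253
grasp_force: 0.0
t: 1.6
ee_pos: [0.4258, 0.1556, 0.231]
orientation: [[-0.914, -0.406, -0.001], [-0.406, 0.914, 0.0], [0.001, 0.0, -1.0]]
contact_force: [-0.3, -0.0, -0.1]
gripper_width: 0.0254
grasp_force: 0.0
t 1.6 pos [0.4258 0.1556 0.231 ] slide cm now [-1.   -9.46  3.09] after spin [-1.04 -9.45  3.1 ] spin 0.0044 F [-0.3 -0.  -0.1] w 0.0254
```

```bash
python3 -m crank '[{"slide":[-0.5,-4.7,1.5],"spin":0},{"slide":[-0.5,-4.7,1.5],"spin":0},{"slide":[0,0,0],"spin":0}]' | head -2
python3 - <<'E'
from h import *
s=manip.state();c=manip.camera_info('wrist');p,d=manip.capture('wrist')
cv2.imwrite('pics/wL.png',p[:,:,::-1]);np.save('pics/wL.npy',d);import pickle;pickle.dump((c,s),open('pics/wL.pkl','wb'))
print(s['ee_pos']);
for n,X in dict(pin=(.4733,.0732,.084),post=(.5237,.0952,.085)).items():print(n,proj(c,X))
E
```

```text
t: 1.9
ee_pos: [0.4735, 0.0699, 0.1986]
[0.47352349 0.06988415 0.19857543]
pin [321.382564   234.35289273]
post [321.45588764 297.98271372]
```

View pics/wL.png

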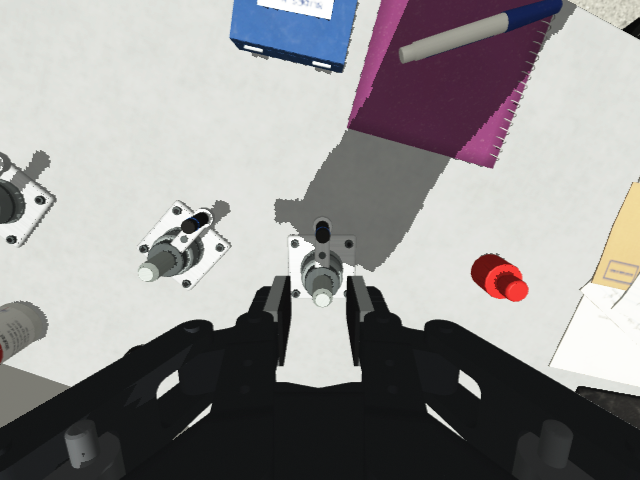

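The wrist view puts the left pin's top at (322,233) and its post's top at (322,298), within 2 px of the prediction from the top camera. I'll descend astride the pin.

```bash
python3 -m crank '[{"slide":[-0.1,0.3,0],"spin":0},{"slide":[0,0,4],"spin":0},{"slide":[0,0,4],"spin":0},{"slide":[0,0,3],"spin":0},{"slide":[0,0,3],"spin":0}]' 
python3 -m crank '[{"slide":[0,0,0],"spin":0},{"slide":[0,0,0],"spin":0}]' 
python3 g.py .4733 .0732 .058 203.7
```

```text
t: 2.45
ee_pos: [0.4721, 0.0782, 0.0605]
orientation: [[-0.915, -0.402, 0.001], [-0.402, 0.915, 0.0], [-0.001, 0.0, -1.0]]
contact_force: [0.0, 0.1, 0.4]
gripper_width: 0.0257
grasp_force: 0.0
t: 2.65
ee_pos: [0.4723, 0.0777, 0.0623]
orientation: [[-0.916, -0.402, 0.0], [-0.402, 0.916, 0.0], [-0.0, 0.0, -1.0]]
contact_force: [-0.0, -0.2, 0.1]
gripper_width: 0.0259
grasp_force: 0.0
t 2.65 pos [0.4723 0.0777 0.0623] slide cm now [ 0.09 -0.45  0.43] after spin [ 0.09 -0.45  0.43] spin -0.0001 F [-0.  -0.2  0.1] w 0.0259
```

```bash
python3 -m crank '[{"slide":[0,-0.3,0.2],"spin":0},{"slide":[0,-0.3,0.1],"spin":0},{"slide":[0,-0.2,0],"spin":0},{"slide":[0,0,0],"spin":0}]' >/dev/null; python3 g.py .4733 .0732 .058 203.7
python3 -m crank '[{"slide":[0,-0.1,0],"spin":0},{"slide":[0,0,0],"spin":0}]' >/dev/null; python3 g.py .4733 .0732 .058 203.7
python3 -m crank '[{"slide":[0,-0.1,0],"spin":0},{"slide":[0,0,0],"spin":0}]' >/dev/null; python3 g.py .4733 .0732 .058 203.7
```

```text
t 3.05 pos [0.4763 0.069  0.0589] slide cm now [0.11 0.5  0.09] after spin [0.11 0.5  0.09] spin -0.002 F [ 0.3 -0.8 -0.6] w 0.0259
t 3.25 pos [0.4762 0.0684 0.0584] slide cm now [0.08 0.56 0.04] after spin [0.08 0.56 0.04] spin -0.0016 F [ 0.1  0.2 -0. ] w 0.0256
t 3.45 pos [0.4765 0.0675 0.0583] slide cm now [0.07 0.65 0.03] after spin [0.07 0.65 0.03] spin -0.0015 F [ 0.5  0.1 -0.2] w 0.0256
```

```bash
cat > f.py <<'E'
from h import *
import sys
x,y=map(float,sys.argv[1:3]);s=manip.state();o=np.array(s['orientation']);print('t %.2f  tcp-pin tool x,y mm %s  z %.4f  F tool %s w %.4f'%(s['t'],((s['ee_pos']-np.array([x,y,0]))@o*1000)[:2].round(1),s['ee_pos'][2],(o.T@s['contact_force']).round(2),s['gripper_width']))
E
python3 -m crank '[{"slide":[0,-0.05,0],"spin":0},{"slide":[0,0,0],"spin":0}]' >/dev/null; python3 f.py .4733 .0732
python3 -m crank '[{"slide":[0,-0.05,0],"spin":0},{"slide":[0,0,0],"spin":0}]' >/dev/null; python3 f.py .4733 .0732
python3 -m crank '[{"slide":[0,-0.05,0],"spin":0},{"slide":[0,0,0],"spin":0}]' >/dev/null; python3 f.py .4733 .0732
```

```text
t 3.65  tcp-pin tool x,y mm [-0.7 -6.8]  z 0.0583  F tool [0.13 0.33 0.64] w 0.0257
t 3.85  tcp-pin tool x,y mm [-0.6 -7.2]  z 0.0582  F tool [ 0.77  1.67 -0.53] w 0.0259
t 4.05  tcp-pin tool x,y mm [-0.6 -7.6]  z 0.0582  F tool [ 0.39  2.81 -1.86] w 0.0253
```

```bash
python3 -m crank '[{"slide":[0,-0.05,0],"spin":0},{"slide":[0,0,0],"spin":0}]' >/dev/null; python3 f.py .4733 .0732
python3 -m crank '[{"slide":[0,0.5,0],"spin":0},{"slide":[0,0.5,0],"spin":0},{"slide":[0,0.2,0],"spin":0},{"slide":[0,0,0],"spin":0},{"slide":[0,0,0],"spin":0}]' >/dev/null; python3 f.py .4733 .0732
python3 -m crank '[{"slide":[0,0.1,0],"spin":0},{"slide":[0,0.0,0],"spin":0}]' >/dev/null; python3 f.py .4733 .0732
python3 -m crank '[{"slide":[0,0.1,0],"spin":0},{"slide":[0,0.0,0],"spin":0}]' >/dev/null; python3 f.py .4733 .0732
```

```text
t 4.25  tcp-pin tool x,y mm [-0.6 -8.1]  z 0.0582  F tool [ 1.54  4.64 -1.36] w 0.0256
t 4.75  tcp-pin tool x,y mm [-0.8  3.5]  z 0.0584  F tool [0.7  0.1  0.85] w 0.0255
t 4.95  tcp-pin tool x,y mm [-0.7  4.6]  z 0.0583  F tool [ 0.39 -0.23  0.07] w 0.0255
t 5.15  tcp-pin tool x,y mm [-0.7  5.6]  z 0.0583  F tool [ 0.22 -0.46  0.01] w 0.0261
```

```bash
python3 -m crank '[{"slide":[0,0.05,0],"spin":0},{"slide":[0,0.0,0],"spin":0}]' >/dev/null; python3 f.py .4733 .0732
python3 -m crank '[{"slide":[0,0.05,0],"spin":0},{"slide":[0,0.0,0],"spin":0}]' >/dev/null; python3 f.py .4733 .0732
python3 -m crank '[{"slide":[0,0.05,0],"spin":0},{"slide":[0,0.0,0],"spin":0}]' >/dev/null; python3 f.py .4733 .0732
```

```text
t 5.35  tcp-pin tool x,y mm [-0.7  6.1]  z 0.0583  F tool [-0.56  0.56 -0.65] w 0.0256
t 5.55  tcp-pin tool x,y mm [-0.7  6.6]  z 0.0583  F tool [0.01 0.49 0.54] w 0.0257
t 5.75  tcp-pin tool x,y mm [-0.7  7.1]  z 0.0583  F tool [-0.29  0.76  0.13] w 0.0254
```

```bash
python3 -m crank '[{"slide":[0,0.05,0],"spin":0},{"slide":[0,0.0,0],"spin":0}]' >/dev/null; python3 f.py .4733 .0732
python3 -m crank '[{"slide":[0,0.05,0],"spin":0},{"slide":[0,0.0,0],"spin":0}]' >/dev/null; python3 f.py .4733 .0732
python3 -m crank '[{"slide":[0,0.05,0],"spin":0},{"slide":[0,0.0,0],"spin":0}]' >/dev/null; python3 f.py .4733 .0732
```

```text
t 5.95  tcp-pin tool x,y mm [-0.7  7.4]  z 0.0583  F tool [ 0.18 -0.58  0.05] w 0.0255
t 6.15  tcp-pin tool x,y mm [-0.7  7.9]  z 0.0583  F tool [ 0.58 -2.61  0.47] w 0.0253
t 6.35  tcp-pin tool x,y mm [-0.7  8.3]  z 0.0583  F tool [ 1.68 -3.55  0.47] w 0.0256
```

The left unit is sound: it resisted at once both ways. Next is the middle unit.

```bash
python3 -m crank '[{"slide":[0,-0.75,0],"spin":0},{"slide":[0,0,4],"spin":0}]' >/dev/null; python3 f.py .4733 .0732
```

```text
t 6.55  tcp-pin tool x,y mm [-4.9 -1.7]  z 0.0227  F tool [-1.08 -1.27  0.39] w 0.0259
```

I typed the lift with the wrong sign, so the tool went down. The forces are small. Raising straight up now.

```bash
python3 -m crank '[{"slide":[0,0,-3],"spin":0},{"slide":[0,0,-3],"spin":0},{"slide":[0,0,-4],"spin":0},{"slide":[0,0,0],"spin":0}]' ; python3 f.py .4733 .0732; python3 g.py .5089 -.0281 .12 160
```

```text
t: 6.95
ee_pos: [0.4766, 0.0741, 0.1237]
orientation: [[-0.916, -0.401, 0.008], [-0.401, 0.916, -0.0], [-0.007, -0.003, -1.0]]
contact_force: [0.5, 0.1, -0.3]
gripper_width: 0.0256
grasp_force: 0.0
t 6.95  tcp-pin tool x,y mm [-4.2 -0.8]  z 0.1237  F tool [-0.48 -0.14  0.34] w 0.0256
t 6.95 pos [0.4766 0.0741 0.1237] slide cm now [  1.14 -10.66   0.39] after spin [-6.54 -8.5   0.37] spin 0.7615 F [ 0.5  0.1 -0.3] w 0.0256
```

```bash
python3 -m crank '[{"slide":[0.38,-3.55,0],"spin":0},{"slide":[0.38,-3.55,0],"spin":0},{"slide":[0.38,-3.55,0],"spin":0},{"slide":[0,0,0],"spin":0.127},{"slide":[0,0,0],"spin":0.127}]' >/dev/null
python3 -m crank '[{"slide":[0,0,0],"spin":0.127},{"slide":[0,0,0],"spin":0.127},{"slide":[0,0,0],"spin":0.127},{"slide":[0,0,0],"spin":0.127},{"slide":[0,0,0],"spin":0}]' >/dev/null
python3 g.py .5089 -.0281 .058 160;python3 - <<'E'
from h import *
c=manip.camera_info('wrist');p,d=manip.capture('wrist');cv2.imwrite('pics/wM.png',p[:,:,::-1])
for n,X in dict(pin=(.5089,-.0281,.084),post=(.5601,-.0467,.085)).items():print(n,proj(c,X))
E
```

```text
t 7.95 pos [ 0.5057 -0.0277  0.1178] slide cm now [-0.32  0.07  5.98] after spin [-0.32  0.07  5.98] spin -0.0025 F [-0.1  0.6 -0.2] w 0.0254
pin [318.49821117 273.62187432]
post [318.74520397 358.21435065]
```

View pics/wM.png

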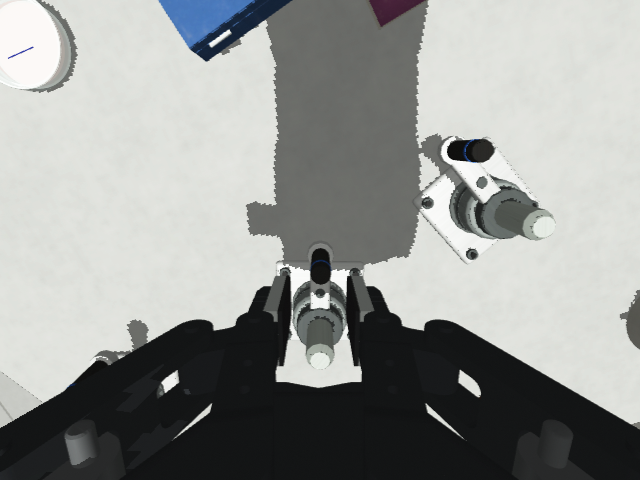

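The middle pin's top is at (320,273), between the pads as predicted. Descending and pushing counter-clockwise (tool -y).

```bash
python3 -m crank '[{"slide":[-0.3,0.05,2],"spin":0},{"slide":[0,0,2],"spin":0},{"slide":[0,0,2],"spin":0},{"slide":[0,0,0],"spin":0},{"slide":[0,0,0],"spin":0}]' >/dev/null; python3 f.py .5089 -.0281
python3 -m crank '[{"slide":[0,-0.2,0],"spin":0},{"slide":[0,-0.2,0],"spin":0},{"slide":[0,-0.15,0],"spin":0},{"slide":[0,0,0],"spin":0},{"slide":[0,0,0],"spin":0}]' >/dev/null; python3 f.py .5089 -.0281
python3 -m crank '[{"slide":[0,-0.1,0],"spin":0},{"slide":[0,0.0,0],"spin":0}]' >/dev/null; python3 f.py .5089 -.0281
python3 -m crank '[{"slide":[0,-0.05,0],"spin":0},{"slide":[0,0.0,0],"spin":0}]' >/dev/null; python3 f.py .5089 -.0281
python3 -m crank '[{"slide":[0,-0.05,0],"spin":0},{"slide":[0,0.0,0],"spin":0}]' >/dev/null; python3 f.py .5089 -.0281
```

```text
t 8.50  tcp-pin tool x,y mm [ 0.4 -0.2]  z 0.0584  F tool [-0.45 -0.08 -1.27] w 0.0253
t 9.00  tcp-pin tool x,y mm [-0.  -5.7]  z 0.0585  F tool [0.15 0.08 0.86] w 0.0254
t 9.20  tcp-pin tool x,y mm [ 0.1 -6.6]  z 0.0584  F tool [-0.59  1.04 -0.87] w 0.0258
t 9.40  tcp-pin tool x,y mm [ 0.1 -7. ]  z 0.0583  F tool [ 0.41  2.24 -1.89] w 0.0257
t 9.60  tcp-pin tool x,y mm [ 0.1 -7.4]  z 0.0583  F tool [ 0.63  3.53 -1.38] w 0.0255
```

```bash
python3 -m crank '[{"slide":[0,0.5,0],"spin":0},{"slide":[0,0.5,0],"spin":0},{"slide":[0,0.35,0],"spin":0},{"slide":[0,0,0],"spin":0},{"slide":[0,0,0],"spin":0}]' >/dev/null; python3 f.py .5089 -.0281
python3 -m crank '[{"slide":[0,0.1,0],"spin":0},{"slide":[0,0.0,0],"spin":0}]' >/dev/null; python3 f.py .5089 -.0281
python3 -m crank '[{"slide":[0,0.05,0],"spin":0},{"slide":[0,0.0,0],"spin":0}]' >/dev/null; python3 f.py .5089 -.0281
python3 -m crank '[{"slide":[0,0.05,0],"spin":0},{"slide":[0,0.0,0],"spin":0}]' >/dev/null; python3 f.py .5089 -.0281
```

```text
t 10.10  tcp-pin tool x,y mm [0.2 5.9]  z 0.0582  F tool [-0.41 -0.42 -0.61] w 0.0257
t 10.30  tcp-pin tool x,y mm [0.1 6.8]  z 0.0583  F tool [-0.32 -0.18  0.1 ] w 0.0256
t 10.50  tcp-pin tool x,y mm [0.1 7.3]  z 0.0583  F tool [-0.75  0.19  0.09] w 0.0255
t 10.70  tcp-pin tool x,y mm [0.1 7.7]  z 0.0583  F tool [ 0.8  -0.9   0.51] w 0.0257
```

```bash

python3 -m crank '[{"slide":[0,0.05,0],"spin":0},{"slide":[0,0.0,0],"spin":0}]' >/dev/null; python3 f.py .5089 -.0281
python3 -m crank '[{"slide":[0,0.05,0],"spin":0},{"slide":[0,0.0,0],"spin":0}]' >/dev/null; python3 f.py .5089 -.0281
python3 -m crank '[{"slide":[0,-0.8,0],"spin":0},{"slide":[0,0,-2],"spin":0},{"slide":[0,0,-4],"spin":0},{"slide":[0,0,0],"spin":0}]' >/dev/null; python3 g.py .5341 -.2084 .12 159.4
```

```text
t 10.90  tcp-pin tool x,y mm [0.1 8.1]  z 0.0583  F tool [ 0.64 -2.55 -0.04] w 0.0256
t 11.10  tcp-pin tool x,y mm [0.2 8.6]  z 0.0583  F tool [ 0.39 -3.91 -1.3 ] w 0.0255
t 11.5 pos [ 0.5117 -0.0283  0.1234] slide cm now [ -8.27 -16.15   0.39] after spin [ -8.43 -16.07   0.34] spin 0.0098 F [0.7 0.2 0.1] w 0.0256
```

The middle unit is sound too. On to the right unit.

```bash
python3 -m crank '[{"slide":[-2.1,-4.04,0],"spin":0.01},{"slide":[-2.1,-4.04,0],"spin":0},{"slide":[-2.1,-4.04,0],"spin":0},{"slide":[-2.1,-4,0],"spin":0},{"slide":[0,0,0],"spin":0}]' >/dev/null
python3 -m crank '[{"slide":[0,0,0],"spin":0}]'>/dev/null; python3 g.py .5341 -.2084 .058 159.4;python3 - <<'E'
from h import *
c=manip.camera_info('wrist');p,d=manip.capture('wrist');cv2.imwrite('pics/wR.png',p[:,:,::-1])
for n,X in dict(pin=(.5341,-.2084,.084),post=(.5852,-.2276,.085)).items():print(n,proj(c,X))
E
```

```text
t 12.1 pos [ 0.5311 -0.2086  0.1179] slide cm now [-0.27  0.12  5.99] after spin [-0.27  0.13  5.99] spin -0.0022 F [-0.1  1.6  0.5] w 0.0254
pin [319.47988902 272.89225208]
post [319.58708674 357.71175549]
```

View pics/wR.png

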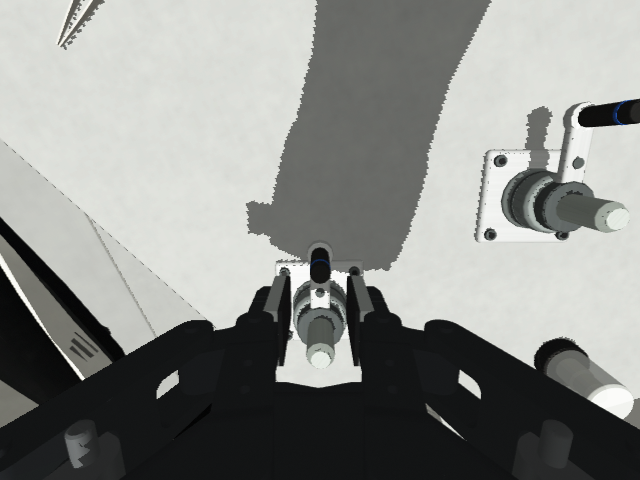

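The right pin's top is at (320,273) and its post at (320,357), as predicted.

```bash
python3 -m crank '[{"slide":[-0.3,0.1,2],"spin":0},{"slide":[0,0,2],"spin":0},{"slide":[0,0,2],"spin":0},{"slide":[0,0,0],"spin":0},{"slide":[0,0,0],"spin":0}]' >/dev/null; python3 f.py .5341 -.2084
python3 -m crank '[{"slide":[0,-0.25,0],"spin":0},{"slide":[0,-0.25,0],"spin":0},{"slide":[0,-0.15,0],"spin":0},{"slide":[0,0,0],"spin":0},{"slide":[0,0,0],"spin":0}]' >/dev/null; python3 f.py .5341 -.2084
python3 -m crank '[{"slide":[0,-0.1,0],"spin":0},{"slide":[0,0.0,0],"spin":0}]' >/dev/null; python3 f.py .5341 -.2084
python3 -m crank '[{"slide":[0,-0.08,0],"spin":0},{"slide":[0,0.0,0],"spin":0}]' >/dev/null; python3 f.py .5341 -.2084
```

```text
t 12.65  tcp-pin tool x,y mm [0.2 1.7]  z 0.0586  F tool [ 0.13 -0.    0.1 ] w 0.0257
t 13.15  tcp-pin tool x,y mm [-0.3 -5.9]  z 0.0585  F tool [ 0.84 -0.27  0.1 ] w 0.0258
t 13.35  tcp-pin tool x,y mm [-0.2 -6.9]  z 0.0583  F tool [-0.42 -0.93  0.26] w 0.0259
t 13.55  tcp-pin tool x,y mm [-0.2 -7.6]  z 0.0582  F tool [-0.35  0.08 -0.13] w 0.0254
```

```bash
for i in 1; do :; done
python3 -m crank '[{"slide":[0,-0.05,0],"spin":0},{"slide":[0,0.0,0],"spin":0}]' >/dev/null; python3 f.py .5341 -.2084
python3 -m crank '[{"slide":[0,-0.05,0],"spin":0},{"slide":[0,0.0,0],"spin":0}]' >/dev/null; python3 f.py .5341 -.2084
python3 -m crank '[{"slide":[0,-0.07,0],"spin":0},{"slide":[0,0.0,0],"spin":0}]' >/dev/null; python3 f.py .5341 -.2084
```

```text
t 13.75  tcp-pin tool x,y mm [-0.2 -8.1]  z 0.0582  F tool [ 0.45 -0.19  0.54] w 0.0259
t 13.95  tcp-pin tool x,y mm [-0.2 -8.6]  z 0.0583  F tool [-0.26  0.98 -0.23] w 0.0255
t 14.15  tcp-pin tool x,y mm [-0.2 -9.4]  z 0.0583  F tool [0.95 0.07 0.85] w 0.0256
```

Free play is appearing here, so I continue until it feels firm.

```bash
python3 -m crank '[{"slide":[0,-0.1,0],"spin":0},{"slide":[0,-0.05,0],"spin":0},{"slide":[0,0,0],"spin":0}]' >/dev/null; python3 f.py .5341 -.2084
python3 -m crank '[{"slide":[0,-0.1,0],"spin":0},{"slide":[0,0.0,0],"spin":0}]' >/dev/null; python3 f.py .5341 -.2084
python3 -m crank '[{"slide":[0,-0.05,0],"spin":0},{"slide":[0,0.0,0],"spin":0}]' >/dev/null; python3 f.py .5341 -.2084
python3 -m crank '[{"slide":[0,-0.05,0],"spin":0},{"slide":[0,0.0,0],"spin":0}]' >/dev/null; python3 f.py .5341 -.2084
python3 -m crank '[{"slide":[0,-0.04,0],"spin":0},{"slide":[0,0.0,0],"spin":0}]' >/dev/null; python3 f.py .5341 -.2084
```

```text
t 14.45  tcp-pin tool x,y mm [ -0.2 -10.9]  z 0.0583  F tool [ 0.15 -0.16 -0.07] w 0.0257
t 14.65  tcp-pin tool x,y mm [ -0.3 -11.9]  z 0.0583  F tool [ 0.15  0.05 -0.49] w 0.0258
t 14.85  tcp-pin tool x,y mm [ -0.2 -12.3]  z 0.0583  F tool [ 0.31 -0.4  -0.28] w 0.0258
t 15.05  tcp-pin tool x,y mm [ -0.2 -12.8]  z 0.0583  F tool [0.68 0.23 0.21] w 0.0256
t 15.25  tcp-pin tool x,y mm [ -0.3 -13.2]  z 0.0583  F tool [-0.85  0.06 -0.55] w 0.0254
```

```bash
python3 -m crank '[{"slide":[0,-0.05,0],"spin":0},{"slide":[0,0.0,0],"spin":0}]' >/dev/null; python3 f.py .5341 -.2084
python3 -m crank '[{"slide":[0,-0.05,0],"spin":0},{"slide":[0,0.0,0],"spin":0}]' >/dev/null; python3 f.py .5341 -.2084
python3 -m crank '[{"slide":[0,-0.05,0],"spin":0},{"slide":[0,0.0,0],"spin":0}]' >/dev/null; python3 f.py .5341 -.2084
```

```text
t 15.45  tcp-pin tool x,y mm [ -0.2 -13.7]  z 0.0583  F tool [-0.36  0.17  1.31] w 0.0258
t 15.65  tcp-pin tool x,y mm [ -0.3 -14.2]  z 0.0583  F tool [-0.03  0.06 -0.77] w 0.0256
t 15.85  tcp-pin tool x,y mm [ -0.3 -14.5]  z 0.0583  F tool [-0.21  0.71  0.32] w 0.0257
```

```bash
python3 -m crank '[{"slide":[0,-0.05,0],"spin":0},{"slide":[0,0.0,0],"spin":0}]' >/dev/null; python3 f.py .5341 -.2084
python3 -m crank '[{"slide":[0,-0.05,0],"spin":0},{"slide":[0,0.0,0],"spin":0}]' >/dev/null; python3 f.py .5341 -.2084
```

```text
t 16.05  tcp-pin tool x,y mm [ -0.2 -15. ]  z 0.0583  F tool [-0.48  2.99  0.43] w 0.0253
t 16.25  tcp-pin tool x,y mm [ -0.2 -15.4]  z 0.0583  F tool [-0.72  3.31 -1.46] w 0.0257
```

Firm at about 7.5 mm from the start position, so this is the worn unit. Now clockwise.

```bash
python3 -m crank '[{"slide":[0,0.5,0],"spin":0},{"slide":[0,0.5,0],"spin":0},{"slide":[0,0.3,0],"spin":0},{"slide":[0,0.2,0],"spin":0},{"slide":[0,0.2,0],"spin":0}]' >/dev/null; python3 f.py .5341 -.2084
python3 -m crank '[{"slide":[0,0.2,0],"spin":0},{"slide":[0,0.2,0],"spin":0},{"slide":[0,0.2,0],"spin":0},{"slide":[0,0.1,0],"spin":0},{"slide":[0,0,0],"spin":0}]' >/dev/null; python3 f.py .5341 -.2084
python3 -m crank '[{"slide":[0,0.1,0],"spin":0},{"slide":[0,0.0,0],"spin":0}]' >/dev/null; python3 f.py .5341 -.2084
python3 -m crank '[{"slide":[0,0.07,0],"spin":0},{"slide":[0,0.0,0],"spin":0}]' >/dev/null; python3 f.py .5341 -.2084
```

```text
t 16.75  tcp-pin tool x,y mm [-0.2  1.4]  z 0.0583  F tool [ 0.95 -0.35  0.97] w 0.0256
t 17.25  tcp-pin tool x,y mm [-0.2  8.5]  z 0.0582  F tool [-0.09  0.63 -0.03] w 0.0254
t 17.45  tcp-pin tool x,y mm [-0.2  9.4]  z 0.0583  F tool [-0.17 -0.5   0.5 ] w 0.0257
t 17.65  tcp-pin tool x,y mm [-0.2 10.1]  z 0.0583  F tool [ 0.15 -0.84 -0.94] w 0.0254
```

```bash
python3 -m crank '[{"slide":[0,0.05,0],"spin":0},{"slide":[0,0.0,0],"spin":0}]' >/dev/null; python3 f.py .5341 -.2084
python3 -m crank '[{"slide":[0,0.05,0],"spin":0},{"slide":[0,0.0,0],"spin":0}]' >/dev/null; python3 f.py .5341 -.2084
python3 -m crank '[{"slide":[0,0.05,0],"spin":0},{"slide":[0,0.0,0],"spin":0}]' >/dev/null; python3 f.py .5341 -.2084
python3 -m crank '[{"slide":[0,0.05,0],"spin":0},{"slide":[0,0.0,0],"spin":0}]' >/dev/null; python3 f.py .5341 -.2084
```

```text
t 17.85  tcp-pin tool x,y mm [-0.2 10.6]  z 0.0583  F tool [0.15 0.08 0.29] w 0.0259
t 18.05  tcp-pin tool x,y mm [-0.2 11.1]  z 0.0583  F tool [-0.2   1.23  0.33] w 0.0254
t 18.25  tcp-pin tool x,y mm [-0.2 11.6]  z 0.0583  F tool [-0.41 -0.26  0.03] w 0.0253
t 18.45  tcp-pin tool x,y mm [-0.2 12. ]  z 0.0583  F tool [ 0.48 -1.36 -0.07] w 0.0256
```

```bash
python3 -m crank '[{"slide":[0,0.05,0],"spin":0},{"slide":[0,0.0,0],"spin":0}]' >/dev/null; python3 f.py .5341 -.2084
python3 -m crank '[{"slide":[0,0.05,0],"spin":0},{"slide":[0,0.0,0],"spin":0}]' >/dev/null; python3 f.py .5341 -.2084
```

```text
t 18.65  tcp-pin tool x,y mm [-0.2 12.4]  z 0.0583  F tool [-0.18 -1.92 -0.44] w 0.0256
t 18.85  tcp-pin tool x,y mm [-0.3 12.8]  z 0.0583  F tool [ 0.22 -1.79 -0.46] w 0.0257
```

```bash
python3 -m crank '[{"slide":[0,0.04,0],"spin":0},{"slide":[0,0.0,0],"spin":0}]' >/dev/null; python3 f.py .5341 -.2084
```

```text
t 19.05  tcp-pin tool x,y mm [-0.2 13.2]  z 0.0583  F tool [-0.22 -2.64 -0.1 ] w 0.0256
```

```bash
python3 -m crank '[{"slide":[0,0.04,0],"spin":0},{"slide":[0,0.0,0],"spin":0}]' >/dev/null; python3 f.py .5341 -.2084
python3 -m crank '[{"slide":[0,-0.35,0],"spin":0},{"slide":[0,-0.3,0],"spin":0},{"slide":[0,0,0],"spin":0},{"slide":[0,0,0],"spin":0}]' >/dev/null; python3 f.py .5341 -.2084
python3 -m crank '[{"slide":[0,0,-2],"spin":0},{"slide":[0,0,-4],"spin":0},{"slide":[0,0,-4],"spin":0},{"slide":[0,0,0],"spin":0}]' >/dev/null; python3 g.py .4562 .2623 .17 159.4
```

```text
t 19.25  tcp-pin tool x,y mm [-0.2 13.6]  z 0.0583  F tool [ 0.86 -4.46  0.25] w 0.0253
t 19.65  tcp-pin tool x,y mm [-0.2  7.4]  z 0.0583  F tool [-0.62 -0.44  0.33] w 0.0255
t 20.05 pos [ 0.5395 -0.2031  0.1646] slide cm now [24.16 40.63 -0.81] after spin [24.17 40.63 -0.54] spin -0.0 F [ 0.6 -0.4 -0.9] w 0.0257
```

Clockwise end reached at 4.5 N. I'll look at the arm from here, then go to the cap.

```bash
python3 - <<'E'
from h import *
p,d=manip.capture('wrist');cv2.imwrite('pics/wR2.png',p[120:420,160:480,::-1])
E
python3 -m crank '[{"slide":[2.4,4.06,0],"spin":0},{"slide":[2.4,4.06,0],"spin":0},{"slide":[2.4,4.06,0],"spin":0},{"slide":[2.4,4.06,0],"spin":0},{"slide":[2.4,4.06,0],"spin":0}]' 70 >/dev/null
python3 -m crank '[{"slide":[2.4,4.06,0],"spin":0},{"slide":[2.4,4.06,0],"spin":0},{"slide":[2.4,4.06,0],"spin":0},{"slide":[2.4,4.06,0],"spin":0},{"slide":[1,2,0],"spin":0}]' >/dev/null
python3 -m crank '[{"slide":[0,0,0],"spin":0},{"slide":[0,0,0],"spin":0}]' >/dev/null
python3 - <<'E'
from h import *
s=manip.state();c=manip.camera_info('wrist');p,d=manip.capture('wrist');cv2.imwrite('pics/wC.png',p[:,:,::-1])
print(s['t'],s['ee_pos'],s['gripper_width'])
a=p.astype(int);m=(a[...,0]>130)&(a[...,1]<60)&(a[...,2]<60);W=pts(c,d)[m];W=W[~np.isnan(W).any(1)]
print(len(W),W[:,2].max());k=W[W[:,2]>W[:,2].max()-.006];print('knob mean',k.mean(0),len(k),k.min(0),k.max(0))
print('all',W.min(0),W.max(0)); print('proj',proj(c,(.4562,.2623,.058)))
E
python3 g.py .4562 .2623 .17 159.4
```

```text
21.3 [0.46037128 0.23878588 0.15727336] 0.059654090736087524
t 21.35 pos [0.4607 0.2382 0.1575] slide cm now [ 1.27  2.1  -1.25] after spin [ 1.27  2.1  -1.25] spin -0.0001 F [-0.3 -0.1 -0.6] w 0.0596Traceback (most recent call last):
  File "<stdin>", line 5, in <module>
    return umr_maximum(a, axis, None, out, keepdims, initial, where)
ValueError: zero-size array to reduction operation maximum which has no identity
```

View pics/wC.png

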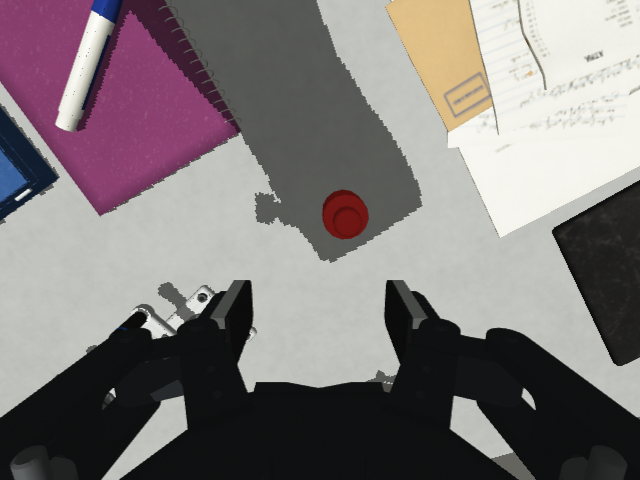

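View pics/wR2.png

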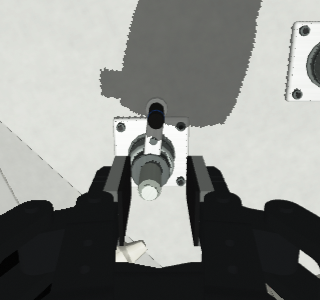

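The worn arm stays deflected: its pin is at (156,108) in the crop and the post at (148,190). The cap is in shadow with its knob top at (347,221), so I'll measure it with a looser red threshold.

```bash
python3 - <<'E'
from h import *
c=manip.camera_info('wrist');p,d=manip.capture('wrist')
a=p.astype(int);m=(a[...,0]>60)&(a[...,1]<45)&(a[...,2]<45)&(a[...,0]>2.2*a[...,1]);m[:,:300]=0;m[:,400:]=0;m[:170]=0;m[260:]=0
W=pts(c,d)[m];W=W[~np.isnan(W).any(1)];print(len(W))
k=W[W[:,2]>W[:,2].max()-.008];print('knob',k.mean(0),len(k),np.ptp(k,axis=0),W[:,2].max())
print('min',W.min(0),W.max(0)); print('ray',ray(c,347,221,.058),'proj',proj(c,(.4562,.2623,.058)))
E
python3 g.py .4562 .2623 .06 159.4
```

```text
1741
knob [0.45656795 0.26411369 0.05836878] 640 [0.02147984 0.02089984 0.00785311] 0.06111053078010696
min [0.43839359 0.24582305 0.00397174] [0.47523956 0.28228672 0.06111053]
ray [0.45596769 0.26346418 0.058     ] proj [345.6319427  221.82128462]
t 21.4 pos [0.461  0.2378 0.1577] slide cm now [1.3  2.13 9.77] after spin [1.31 2.12 9.77] spin -0.0011 F [ 0.  -0.7  0.3] w 0.0596
```

```bash
python3 -m crank '[{"slide":[1.3,2.28,0],"spin":0},{"slide":[0,0,3],"spin":0},{"slide":[0,0,0],"spin":0},{"slide":[0,0,0],"spin":0}]' >/dev/null; python3 f.py .4566 .2638
python3 -m crank '[{"slide":[0,0,3],"spin":0},{"slide":[0,0,3],"spin":0},{"slide":[0,0,3],"spin":0},{"slide":[0,0,2.5],"spin":0},{"slide":[0,0,0],"spin":0}]' >/dev/null; python3 f.py .4566 .2638
```

```text
t 21.80  tcp-pin tool x,y mm [ 0.1 -0.4]  z 0.1281  F tool [-0.14  0.08  0.07] w 0.0596
t 22.30  tcp-pin tool x,y mm [ 1.1 -1. ]  z 0.0112  F tool [ 1.25  0.03 -0.26] w 0.0595
```

```bash
python3 -m crank '[{"slide":[0,0,0],"spin":0},{"slide":[0,0,0],"spin":0},{"slide":[0,0,0],"spin":0},{"slide":[0,0,0],"spin":0},{"slide":[0,0,0],"spin":0}]' 0
python3 f.py .4566 .2638
```

```text
t: 22.8
ee_pos: [0.4587, 0.2648, 0.0159]
orientation: [[-0.936, 0.352, 0.004], [0.352, 0.936, 0.001], [-0.003, 0.002, -1.0]]
contact_force: [-0.1, -2.1, 7.7]
gripper_width: 0.0362
grasp_force: 60.6
t 22.80  tcp-pin tool x,y mm [-1.7  1.7]  z 0.0159  F tool [-0.69 -2.   -7.74] w 0.0362
```

```bash
python3 -m crank '[{"slide":[0,0,-2],"spin":0},{"slide":[0,0,-4],"spin":0},{"slide":[0,0,-5],"spin":0},{"slide":[0,0,-4],"spin":0},{"slide":[0,0,0],"spin":0}]'|grep -v orient
python3 -m crank '[{"slide":[0,0,0],"spin":0},{"slide":[0,0,0],"spin":0}]'|grep -v orient
python3 - <<'E'
from h import *
s=manip.state();c=manip.camera_info('wrist');p,d=manip.capture('wrist');cv2.imwrite('pics/wG.png',p[200:480,160:480,::-1])
o=np.array(s['orientation']);a=p.astype(int);m=(a[...,0]>60)&(a[...,1]<60)&(a[...,2]<60)&(a[...,0]>2.2*a[...,1]);m[:,:200]=0;m[:,440:]=0
W=pts(c,d)[m];T=(W-s['ee_pos'])@o;T=T[~np.isnan(T).any(1)];T=T[(abs(T[:,0])<.04)&(T[:,2]<.05)];print(len(T),T.min(0),T.max(0))
k=T[T[:,2]<T[:,2].min()+.008];print('knob',k.mean(0),np.ptp(k,axis=0),np.median(k,axis=0)); print(s['ee_pos'])
E
python3 g.py .5852 -.2276 .17 159.4
```

```text
t: 23.3
ee_pos: [0.4604, 0.2656, 0.1712]
contact_force: [0.7, -0.1, -0.6]
gripper_width: 0.0362
grasp_force: 60.3
t: 23.5
ee_pos: [0.4565, 0.2644, 0.1626]
contact_force: [0.5, 0.6, -1.4]
gripper_width: 0.0364
grasp_force: 60.3
8073 [-0.01234514 -0.0176161  -0.04439416] [0.0200359  0.01884683 0.01330149]
knob [ 0.00276418  0.00059498 -0.04208725] [0.02141946 0.02162073 0.00797544] [ 0.00302735  0.00047308 -0.04250428]
[0.45651722 0.26443311 0.16260933]
t 23.55 pos [0.4562 0.2643 0.1621] slide cm now [-29.4  -41.5   -0.79] after spin [-29.38 -41.51  -0.79] spin -0.0004 F [ 0.   0.3 -1.5] w 0.0362
```

View pics/wG.png

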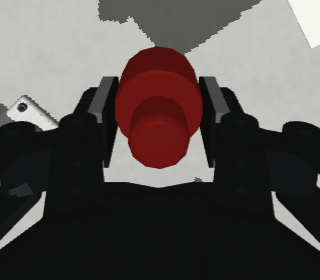

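The cap is held by its skirt, its axis about 2.7 mm toward tool +x. Carrying it to the worn unit.

```bash
python3 -m crank '[{"slide":[-1.7,-2.38,0],"spin":0},{"slide":[-2.7,-3.78,0],"spin":0},{"slide":[-2.7,-3.78,0],"spin":0},{"slide":[-2.7,-3.78,0],"spin":0},{"slide":[-2.7,-3.78,0],"spin":0}]'|grep -v orient
python3 -m crank '[{"slide":[-2.7,-3.78,0],"spin":0},{"slide":[-2.7,-3.78,0],"spin":0},{"slide":[-2.7,-3.78,0],"spin":0},{"slide":[-2.7,-3.78,0],"spin":0},{"slide":[-2.7,-3.78,0],"spin":0}]'>/dev/null
python3 -m crank '[{"slide":[-2,-2.8,0],"spin":0},{"slide":[-1,-1.4,0],"spin":0},{"slide":[0,0,0],"spin":0},{"slide":[0,0,0],"spin":0}]'>/dev/null
python3 g.py .5875 -.2290 .125 159.4
```

```text
t: 24.05
ee_pos: [0.5117, 0.0551, 0.1619]
contact_force: [0.4, 0.5, -1.4]
gripper_width: 0.0361
grasp_force: 60.3
t 24.95 pos [ 0.5847 -0.2171  0.1619] slide cm now [-0.7  -1.02  3.68] after spin [-0.69 -1.02  3.69] spin -0.0007 F [-0.4  0.8 -1.7] w 0.0365
```

```bash
python3 -m crank '[{"slide":[-0.7,-1.0,0],"spin":0},{"slide":[0,0,2],"spin":0},{"slide":[0,0,1.7],"spin":0},{"slide":[0,0,0],"spin":0},{"slide":[0,0,0],"spin":0}]'>/dev/null
python3 -m crank '[{"slide":[0,0,0],"spin":0},{"slide":[0,0,0],"spin":0}]'>/dev/null
python3 g.py .5875 -.2290 .107 159.4
python3 - <<'E'
from h import *
s=manip.state();c=manip.camera_info('wrist');p,d=manip.capture('wrist');cv2.imwrite('pics/wP.png',p[180:480,160:480,::-1])
o=np.array(s['orientation']);a=p.astype(int);m=(a[...,0]>60)&(a[...,1]<60)&(a[...,2]<60)&(a[...,0]>2.2*a[...,1]);m[:,:200]=0;m[:,440:]=0
W=pts(c,d)[m];T=(W-s['ee_pos'])@o;T=T[~np.isnan(T).any(1)];T=T[(abs(T[:,0])<.04)&(T[:,2]<.05)]
k=T[T[:,2]<T[:,2].min()+.008];q=np.median(k,axis=0);print('knob',k.mean(0),np.ptp(k,axis=0),q,'world',s['ee_pos']+o@k.mean(0))
E
```

```text
t 25.65 pos [ 0.589  -0.2296  0.1275] slide cm now [0.16 0.   2.05] after spin [0.16 0.   2.05] spin -0.0 F [ 0.3 -0.2 -0.7] w 0.0361
knob [ 0.0175      0.02236016 -0.09190832] [0.00236452 0.00100983 0.00418536] [ 0.01701255  0.02257091 -0.09098004] world [ 0.5803316  -0.20242635  0.2194061 ]
```

View pics/wP.png

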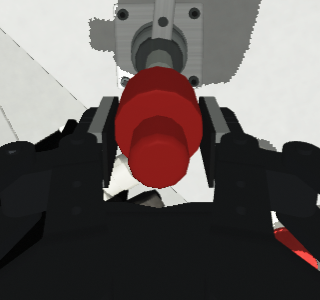

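The cap hangs upright over the collar, its knob in the same place in the hand as before. Correcting 1.6 mm in x and descending.

```bash
python3 -m crank '[{"slide":[0.16,0,0],"spin":0},{"slide":[0,0,1],"spin":0},{"slide":[0,0,1],"spin":0},{"slide":[0,0,0],"spin":0},{"slide":[0,0,0],"spin":0}]'>/dev/null
python3 g.py .5875 -.2290 .070 159.4
python3 -m crank '[{"slide":[0,0,0.5],"spin":0},{"slide":[0,0,0.5],"spin":0},{"slide":[0,0,0],"spin":0}]'>/dev/null
python3 g.py .5875 -.2290 .070 159.4
python3 -m crank '[{"slide":[0,0,0.4],"spin":0},{"slide":[0,0,0],"spin":0},{"slide":[0,0,0],"spin":0}]'>/dev/null
python3 g.py .5875 -.2290 .070 159.4
```

```text
t 26.2 pos [ 0.5865 -0.2285  0.1055] slide cm now [-0.12 -0.01  3.55] after spin [-0.11 -0.01  3.55] spin -0.0003 F [ 0.2  0.  -0.1] w 0.0362
t 26.5 pos [ 0.5865 -0.2286  0.0953] slide cm now [-0.11 -0.01  2.53] after spin [-0.1  -0.01  2.53] spin -0.0003 F [ 0.2  0.1 -0.7] w 0.0359
t 26.8 pos [ 0.5869 -0.2288  0.0922] slide cm now [-0.07 -0.    2.22] after spin [-0.07 -0.    2.22] spin -0.0003 F [ 0.   0.7 -1.2] w 0.0366
```

The cap has gone about 8 mm over the post with no contact force. Continuing down.

```bash
python3 -m crank '[{"slide":[-0.07,0,0.5],"spin":0},{"slide":[0,0,0.5],"spin":0},{"slide":[0,0,0.5],"spin":0},{"slide":[0,0,0],"spin":0}]'>/dev/null
python3 g.py .5875 -.2290 .070 159.4
python3 -m crank '[{"slide":[0,0,0.3],"spin":0},{"slide":[0,0,0],"spin":0}]'>/dev/null
python3 g.py .5875 -.2290 .070 159.4
python3 -m crank '[{"slide":[0,0,0.2],"spin":0},{"slide":[0,0,0],"spin":0}]'>/dev/null
python3 g.py .5875 -.2290 .070 159.4
```

```text
t 27.2 pos [ 0.587  -0.2287  0.076 ] slide cm now [-0.06 -0.02  0.6 ] after spin [-0.06 -0.02  0.6 ] spin -0.0002 F [ 0.   0.6 -1.1] w 0.0358
t 27.4 pos [ 0.5874 -0.2289  0.0739] slide cm now [-0.01 -0.    0.39] after spin [-0.01 -0.    0.39] spin -0.0003 F [-0.6 -0.2 -1.2] w 0.0365
t 27.6 pos [ 0.5876 -0.229   0.0721] slide cm now [ 0.01 -0.    0.21] after spin [ 0.01 -0.    0.21] spin -0.0002 F [ 0.3  0.3 -0.9] w 0.0364
```

```bash
python3 -m crank '[{"slide":[0,0,0.1],"spin":0},{"slide":[0,0,0],"spin":0}]'>/dev/null
python3 g.py .5875 -.2290 .070 159.4
python3 -m crank '[{"slide":[0,0,0.1],"spin":0},{"slide":[0,0,0],"spin":0}]'>/dev/null
python3 g.py .5875 -.2290 .070 159.4
python3 -m crank '[{"slide":[0,0,0],"spin":0},{"slide":[0,0,0],"spin":0},{"slide":[0,0,0],"spin":0},{"slide":[0,0,0],"spin":0}]' 65|grep -v orient
python3 -m crank '[{"slide":[0,0,-2],"spin":0},{"slide":[0,0,-4],"spin":0},{"slide":[0,0,-4],"spin":0},{"slide":[0,0,-4],"spin":0},{"slide":[0,0,0],"spin":0}]'|grep -v orient
python3 -m crank '[{"slide":[5,0,0],"spin":0},{"slide":[4,0,0],"spin":0},{"slide":[0,0,0],"spin":0},{"slide":[0,0,0],"spin":0}]'>/dev/null
python3 - <<'E'
from h import *
s=manip.state();c=manip.camera_info('wrist');p,d=manip.capture('wrist');t,dt=manip.capture('top')
a=cv2.resize(t[150:330,330:530,::-1],None,fx=2,fy=2,interpolation=cv2.INTER_CUBIC)
b=cv2.resize(p[:,:,::-1],(480,360));cv2.imwrite('pics/end.png',np.hstack([b,a[:360,:310]]))
A=p.astype(int);m=(A[...,0]>90)&(A[...,1]<60)&(A[...,2]<60)
W=pts(c,d)[m];W=W[(np.hypot(W[:,0]-.585,W[:,1]+.228)<.04)];k=W[W[:,2]>W[:,2].max()-.008];print(s['t'],len(W),'knob',k.mean(0),W[:,2].max())
E
```

```text
t 27.8 pos [ 0.5876 -0.229   0.0712] slide cm now [ 0.01 -0.    0.12] after spin [ 0.01 -0.    0.12] spin -0.0003 F [-0.4  0.9 -0.6] w 0.0361
t 28.0 pos [ 0.5877 -0.2291  0.0709] slide cm now [0.02 0.   0.09] after spin [0.02 0.   0.09] spin -0.0002 F [-1.6  1.8  4.8] w 0.0361
t: 28.4
ee_pos: [0.5875, -0.229, 0.0702]
contact_force: [-0.1, -0.7, -0.4]
gripper_width: 0.0558
grasp_force: 0.0
t: 28.9
ee_pos: [0.5898, -0.2304, 0.2171]
contact_force: [0.8, -0.2, 0.4]
gripper_width: 0.0551
grasp_force: 0.0
29.3 1289 knob [ 0.58541378 -0.22752134  0.11257119] 0.11511272332540581
```

View pics/end.png

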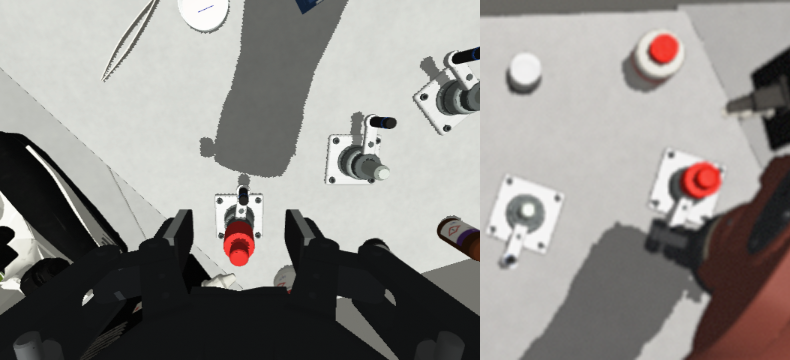

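The cap sits upright on the worn unit's post, with its knob top at 113 mm and on the axis. The arm is still clockwise and the bystanders are undisturbed. Handing in.

```bash
python3 -c "
from plant import manip
print(manip.close_job())"
```

```text
the job is handed in; nothing more can be done
None
```

The right-hand unit was the worn one: its arm was rocked counter-clockwise then clockwise and left at the clockwise end, the red cap is seated and released on its post, and the job is handed in (verdict not returned).

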